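# Zigzag stack of washed wooden trays against the rail

## Task

Stack the three washed wooden trays in a zigzag so that they can air. Slide the plain tray that stands in front of the low steel rail along the worktop, without lifting it, until its long side lies flat against the rail; then set the other plain tray on its rims, parallel to it and shifted 5 cm to the robot's left so that it overhangs, and set the tray with the handle on that one, shifted 5 cm back to the right so that it sits straight above the bottom tray. Set the trays down rather than drop them, and leave the other things on the worktop where they are.

Things in the scene. Friction and masses are not known exactly. Their poses are not given: they have to be found in the camera images.
- tray_base: Bottom tray: plain open wooden tray just in front of the steel rail. 160 mm long (y axis) x 100 mm wide (x axis), walls 46 mm high and 8 thick, floor 6 thick; a divider 10 mm thick crosses its middle at y = 0, along x, top at 43 mm. Origin: centre of the flat underside, z up. About 320 g. At the start its y axis points to the robot's left, turned at most 0.45 rad.
- tray_mid: Middle tray: the other plain open wooden tray (no handle), in front of the sink or right of it. 160 mm long (y axis) x 100 mm wide (x axis), walls 46 mm high and 8 thick, floor 6 thick; a divider 10 mm thick crosses its middle at y = 0, along x, top at 43 mm. Origin: centre of the flat underside, z up. The divider can be pinched from above (67 mm compartment on either side). Symmetrical; 210-420 g.
- tray_top: Top tray: open wooden tray with a handle, in front of the sink or right of it. 160 mm long (y axis) x 100 mm wide (x axis), walls 46 mm high and 8 thick, floor 6 thick; a divider 10 mm thick crosses its middle at y = 0, along x, top at 43 mm. Origin: centre of the flat underside, z up. Over the divider, on two posts, a handle bar: 82 mm along x, 12 mm thick, 75 to 95 mm above the underside. Symmetrical; 220-450 g.
- rail: Low steel stop rail fixed behind the bottom tray: round bar 12 mm thick, 212 mm long along y (to the robot's left, turned at most 0.2 rad), centre line 28 mm up, legs bent to the far side. Origin: on the worktop under the middle of the bar; x points across it, away from the robot. A bottom tray lying against it has its origin at x = -56 mm.
- lemon: Bystander, to be left alone: yellow lemon, 78 x 55 x 56 mm. Origin: centre of the underside as built.
- tumbler: Bystander, to be left alone: clear glass tumbler, 81 mm across, 91 mm high. Origin: centre of the underside as built.
- salt_shaker: Bystander, to be left alone: salt shaker, 44 mm across, 90 mm high. Origin: centre of the underside as built.
- egg_timer: Bystander, to be left alone: white round kitchen timer, 66 mm across, 43 mm high. Origin: centre of the underside as built.
- honey_jar: Bystander, to be left alone: jar with a yellow lid, 64 mm across, 87 mm high. Origin: centre of the underside as built.

How it is judged (in metres and radians):
On the way, in this order (a step that is already met when the one before it is completed fails the run):
1. the bottom tray is slid along the worktop until its long side lies against the rail (x of tray_base in the frame of rail above -0.062 m and y of tray_base in the frame of rail between -0.055 and 0.055 m and angle between the y axis of tray_base and the y axis of rail, either way round below 0.08 rad and height (world z) of tray_base below 0.004 m), for 0.2 s.
2. the plain middle tray rests, let go, on the bottom tray, shifted about 5 cm to the left (all of step 1 and x of tray_mid in the frame of tray_base between -0.01 and 0.01 m and y of tray_mid in the frame of tray_base between 0.033 and 0.067 m and z of tray_mid in the frame of tray_base between 0.042 and 0.05 m and angle between the y axis of tray_mid and the y axis of tray_base, either way round below 0.1 rad and angle between tray_mid's own z axis and vertical below 0.04 rad and contact force between tray_mid and tray_base above 0.5 N and contact force between the fingers and tray_mid below 0.3 N and linear speed of tray_mid below 0.03 m/s), for 0.2 s.
At the end, for the whole second after the job is handed in: Bottom tray on the worktop, within 6 mm of the rail and 0.08 rad of parallel. Middle tray level on it, 50 mm to its left (17 mm either way). Handled tray level on that, 50 mm back to the right, above the bottom tray within 17 mm along, 14 mm across. All within 0.1 rad, at rest, let go (all of step 1 and x of tray_mid in the frame of tray_base between -0.01 and 0.01 m and y of tray_mid in the frame of tray_base between 0.033 and 0.067 m and z of tray_mid in the frame of tray_base between 0.042 and 0.05 m and angle between the y axis of each of tray_mid, tray_top and the y axis of tray_base, either way round below 0.1 rad and angle between each of tray_mid, tray_top's own z axis and vertical below 0.04 rad and contact force between tray_mid and tray_base above 0.5 N and x of tray_top in the frame of tray_mid between -0.012 and 0.012 m and y of tray_top in the frame of tray_mid between -0.072 and -0.028 m and x of tray_top in the frame of tray_base between -0.014 and 0.014 m and y of tray_top in the frame of tray_base between -0.017 and 0.017 m and z of tray_top in the frame of tray_base between 0.086 and 0.098 m and contact force between tray_top and tray_mid above 0.5 N and linear speed of each of tray_base, tray_mid, tray_top below 0.02 m/s); the robot touches nothing.
It fails at once if the bottom tray is lifted off the worktop (by more than 15 mm) (height (world z) of tray_base above 0.015 m).
It fails at once if a tray is dropped or thrown (moves at over 0.65 m/s, as after a fall of about 2 cm, while no finger touches it) ((linear speed of tray_mid above 0.65 m/s and contact force between the fingers and tray_mid below 0.05 N) or (linear speed of tray_top above 0.65 m/s and contact force between the fingers and tray_top below 0.05 N)).
It fails at once if one of the other things is disturbed (moved by more than 30 mm) (distance of any of lemon, tumbler, salt_shaker, egg_timer, honey_jar from where it was at the start of the episode above 0.03 m).
It also fails if it takes over 61 s, if anything falls off the work surface, if the arm or the gripper's body presses on something with over 40 N, if the wrist force passes 120 N, or if a joint passes its speed limit or range.

## Robot

A 6-joint arm with a two-finger parallel gripper is mounted at the origin on a cart in front of the work surface, level with it; the furniture and walls round the work are solid. World frame = base frame: x ahead of the robot, y to its left, z up, the work surface at z = 0. Lengths are in mm, angles in degrees, forces in N, time in s.
With the tool pointing down it reaches from about 350 to 850 mm from the base axis. Payload 8.1 kg.
Tool frame: the origin (TCP) lies midway between the tips of the shut fingers; the grasp point (between the pads) lies grip_depth behind it (grip_depth is the distance from the TCP to the grasp point, in mm); z points along the fingers, y is the line along which they close (so a half turn about z gives the same grasp; the last joint's range is limited). The gripper opens to 85 mm and grips with 20 to 120 N. Pads are 22 mm wide; open, the fingers measure 114 mm over their backs; the gripper's body (76 mm by 85 mm) begins 54 mm behind the grasp point. The pads swing forward as they close: fully open they stand 13 mm farther back than shut.
Start: joints at [67.07, 7.471, 85.268, -0, 87.261, -4.893], TCP at [185.754, 570.527, 231.292] pointing down, gripper open.
Joint ranges: [-169.43, 169.43], [-51.17, 129.36], [1.28, 143.12], [-76.62, 256.62], [0, 156.53], [-152.29, 152.29]. Speed limits (degrees/s): [136.94, 136.94, 159.86, 180, 180, 180].

## Interface

Orientations are given as [roll, pitch, yaw] about the fixed x, y, z axes, in that order (R = Rz(yaw) Ry(pitch) Rx(roll)).
In Python, from bench import sense, snapshot, hand_in, grip_depth gives the robot as it stands. The module is installed in compiled form; this text tells all that it offers.
- The arm moves only by the tool apply_moves, never from a script. Its argument "series" is text: rows parted by semicolons, each of 5 numbers parted by spaces: the shift along the tool's x, y, z each as a share of 0.3 m, from -1 to 1, then the turn about the tool's z as a share of 2 rad, from -1 to 1, then the gripper's target within -1 to 1 (shut at 1, half-way at 0, fully open at -1). In form: tx ty tz twist gripper; .... A call has 1 to 5 rows; each row shifts and turns the commanded pose from where the row before left it, along the tool's axes as they then stand; what a row does not reach is not made up. A row lasts 1/12 s, in which the tool goes at most 41.7 mm and 7.16 degrees, less where a joint would pass 70% of its speed; a pose out of reach is approached as far as the arm can. A call with a number of a shift or a turn outside -1 to 1 is refused whole. A call with a gripper value outside its range is refused whole. The fingers move at their own pace and stop on an object; "squeeze" is the grip in N (left out, the last holds). Time passes only in rows, so rows that do not move let the fingers close. It gives the time, the measured TCP pose, the force, the opening and the grip force at its end, in the units of the state.
- sense(): the state, without advancing time (a new reading comes with each control period).
- snapshot(name): name is "scene" or "top"; returns a dict with "frame" (420x560x3 uint8, blue, green, red), "depth" (420x560 float32, mm along the optical axis (not along the pixel's ray), 0 where there is no reading), "intrinsics" (3x3 intrinsics, pixels), "extrinsics" (4x4, takes a point from camera to world coordinates). Camera axes: x right, y down, z forward; pixel columns grow to the right and rows downward; lengths in mm; the calibration is good to about 2 mm. A picture is of the moment at which its call begins.
- hand_in(): hands the job in; it is judged then, once.
The state is a dict: "time": time; "joint_pos": joint angles; "qd": joint speeds; "joint_efforts": joint torques, N m; "tool_pos": TCP position; "tcp_rot": TCP orientation; "ft_force": force on the tool from outside, world axes, zero at the start; "wrist_torque": the same for the moment, N m; "finger_gap": finger opening in mm; "grip_force": force on a finger pad.
Only numpy, scipy, OpenCV 4.12 (cv2) and the standard library are available. Lean on these libraries where they do the work, as an engineer would, in place of code of your own. Each camera call takes 0.05 s, during which the arm holds its last target. There are 200 camera calls.

## Working session

There is one attempt and no reset: what is moved stays moved. The work goes in short steps, Python scripts to look and compute and a tool call to move; the robot and the scene stay as the last step left them, time stands still between calls to the robot, and variables do not carry over. Pictures are saved under pics/ and viewed, at most 10 in all, crops included, and the job is handed in when it is done.

Besides the shell and the picture viewer there is one more tool, called after "Request:" as name(argument=value, ...) on one line, values as JSON. apply_moves: Moves the arm, as the interface text tells. Its arguments: {"type":"object","properties":{"series":{"type":"string"},"squeeze":{"type":"number"}},"required":["series"]}

```bash
mkdir -p pics; cat > h.py <<'E'
import numpy as np, cv2
from bench import sense, snapshot, hand_in, grip_depth
def cloud(s):
    d=s["depth"]; K=np.array(s["intrinsics"]); T=np.array(s["extrinsics"])
    v,u=np.mgrid[:d.shape[0],:d.shape[1]]
    P=np.stack([(u-K[0,2])/K[0,0]*d,(v-K[1,2])/K[1,1]*d,d],-1)
    W=P@T[:3,:3].T+T[:3,3]; W[d<=0]=np.nan
    return W
E
python3 - <<'E'
from h import *
print(grip_depth if not callable(grip_depth) else grip_depth())
print(sense())
for n in("top","scene"):
    s=snapshot(n); cv2.imwrite(f"pics/{n}0.png",s["frame"]); np.savez(f"{n}0.npz",**s)
    print(n,np.round(s["extrinsics"],3).tolist(),np.round(s["intrinsics"],1).tolist())
E
```

```text
18.700000000000003
{'time': 0.0, 'joint_pos': array([ 6.70709708e+01,  7.51406481e+00,  8.53305464e+01, -2.48441845e-04,
        8.72608857e+01, -4.89344447e+00]), 'qd': array([ 0.0138878 , -0.00653194, -0.0524827 , -0.04119541,  0.09043703,
        0.10106463]), 'joint_efforts': array([-8.32638452e-04, -5.69397891e+01, -5.00552201e+01, -4.41931425e-04,
        1.50749227e-02,  5.86022384e-05]), 'tool_pos': array([185.53235693, 570.01248526, 230.24315882]), 'tcp_rot': array([-1.79894867e+02, -8.75195415e-03,  1.61964419e+02]), 'ft_force': array([0.68238755, 0.00869848, 0.32816588]), 'wrist_torque': array([-0.00306066,  0.02334392, -0.02073399]), 'grip_force': 0.0, 'finger_gap': 85.69185318980783}
top [[0.377, -0.785, 0.492, -316.345], [-0.926, -0.318, 0.203, -236.721], [-0.003, -0.532, -0.847, 1462.672], [0.0, 0.0, 0.0, 1.0]] [[528.0, 0.0, 283.4], [0.0, 528.0, 219.8], [0.0, 0.0, 1.0]]
scene [[-0.518, -0.525, 0.675, -704.525], [-0.855, 0.329, -0.4, 803.744], [-0.012, -0.785, -0.62, 1155.798], [0.0, 0.0, 0.0, 1.0]] [[512.8, 0.0, 273.4], [0.0, 512.8, 206.9], [0.0, 0.0, 1.0]]
```

View pics/top0.png

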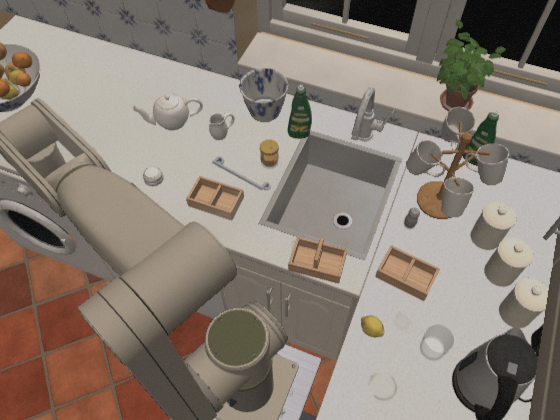

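View pics/scene0.png

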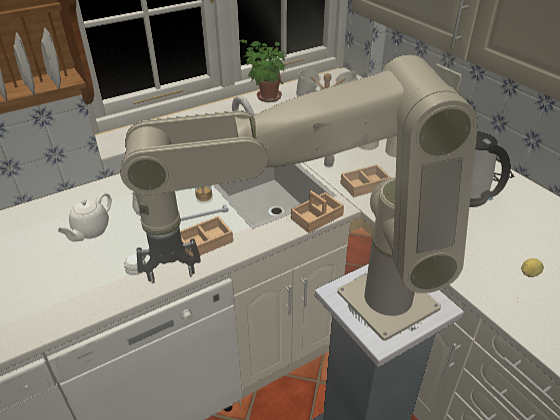

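The top view shows the base tray at (215,197), the rail at (241,172), the handled tray at (318,258) and the plain mid tray at (408,272). The egg timer is at (152,175), the jar at (269,152) and the shaker at (412,216). In the scene view the gripper hides part of the base tray. I'll measure next.

```bash
cat >> h.py <<'E'
def rim(W,box,z0=38,z1=52):
    """tray pose from rim-height points in pixel box (u0,v0,u1,v1): centre, long-axis yaw (deg), size"""
    u0,v0,u1,v1=box; P=W[v0:v1,u0:u1].reshape(-1,3)
    P=P[np.isfinite(P).all(1)&(P[:,2]>z0)&(P[:,2]<z1)]
    (c,sz,a)=cv2.minAreaRect(P[:,:2].astype(np.float32))
    if sz[0]<sz[1]: a+=90
    a=(a+180)%180
    return np.round(c,1),np.round(a,1),np.round(sorted(sz),1),len(P),np.round(np.median(P[:,2]),1)
E
python3 - <<'E'
from h import *
for n,bx in (("top",dict(base=(180,170,250,222),top=(284,228,352,285),mid=(370,240,445,305))),("scene",dict(base=(180,210,240,262),top=(285,185,350,236),mid=(336,158,392,200)))):
    s=np.load(n+"0.npz"); W=cloud(s)
    for k,b in bx.items(): print(n,k,rim(W,b), rim(W,b,-6,8)[4])
    if n=="top":
        print("handle",rim(W,bx["top"],85,102))
        P=W[150:195,205:280].reshape(-1,3)
        P=P[(P[:,2]>20)&(P[:,2]<40)]
        # rail: keep far side of base
        hsv=cv2.cvtColor(s["frame"],cv2.COLOR_BGR2HSV)[150:195,205:280].reshape(-1,3)
        Q=W[150:195,205:280].reshape(-1,3); m=(Q[:,2]>24)&(Q[:,2]<40)&(hsv[:,1]<70)
        print("rail",m.sum(),cv2.minAreaRect(Q[m][:,:2].astype(np.float32)),Q[m][:,2].mean())
        for k,(u,v) in dict(egg=(152,173),jar=(269,147),shk=(413,211),lem=(373,325),spout=(0,0)).items(): print(k,np.round(W[v,u]))
E
```

```text
top base (array([542.2, 350.6]), np.float64(90.9), array([158. , 162.8]), 462, np.float64(44.0)) 0.7
top top (array([426.5, -42.8]), np.float64(95.3), array([105.7, 160.7]), 460, np.float64(45.1)) 2.0
top mid (array([ 487.1, -308.9]), np.float64(81.5), array([107.6, 160.2]), 561, np.float64(44.7)) 0.8
handle (array([425.5, -42.9]), np.float64(6.0), array([12. , 78.9]), 96, np.float64(93.2))
rail 247 ((635.974609375, 300.3455810546875), (167.29376220703125, 238.98345947265625), 24.727783203125) 31.41283115590059
egg [516. 584.  41.]
jar [735. 248.  84.]
shk [ 667. -268.   83.]
lem [ 275. -263.   51.]
spout [1083. 1653.   47.]
scene base (array([545.6, 348.6]), np.float64(0.2), array([160. , 165.1]), 355, np.float64(43.4)) -0.0
scene top (array([425.6, -44.5]), np.float64(96.3), array([107.3, 167.9]), 356, np.float64(43.8)) 0.3
scene mid (array([ 486.5, -311. ]), np.float64(82.5), array([108.5, 168.4]), 323, np.float64(43.6)) 0.1
```

```bash
python3 - <<'E'
from h import *
s=np.load("top0.npz"); W=cloud(s); hsv=cv2.cvtColor(s["frame"],cv2.COLOR_BGR2HSV)
z=W[...,2]
print("hsv wood",hsv[187,200],hsv[205,205],"rail",hsv[172,241],hsv[180,255], "z",z[172,238:245].round(),z[168:178,241].round())
m=((hsv[...,1]>70)&(z>38)&(z<52)).astype(np.uint8); m[:, :180]=0; m[:170]=0; m[225:]=0; m[:,250:]=0
n,l,st,c=cv2.connectedComponentsWithStats(m); print(st[1:])
k=1+st[1:,4].argmax(); P=W[l==k]; print(cv2.minAreaRect(P[:,:2].astype(np.float32)))
r=((hsv[...,1]<70)&(z>22)&(z<42)).astype(np.uint8); r[:150]=0; r[195:]=0; r[:,:205]=0; r[:,280:]=0
n,l,st,c=cv2.connectedComponentsWithStats(r)
for k in range(1,n):
    if st[k,4]>30: print(st[k]); P=W[l==k]; print(P.mean(0),cv2.minAreaRect(P[:,:2].astype(np.float32)))
s["frame"][...]
cv2.imwrite("pics/crop.png",cv2.resize(s["frame"][130:230,170:300],None,fx=6,fy=6)[:600,:780])
E
```

```text
hsv wood [ 15 100 112] [ 13  87 120] rail [ 21  18 187] [ 23  18 189] z [ 0. -3. -2.  3.  1. -8. -4.] [-5. -8. -2.  4.  3.  8. -2. 39. 31. 37.]
[[187 176  56  38 416]
 [230 189   1   1   1]]
((515.6040649414062, 350.00341796875), (103.93032836914062, 161.2200164794922), 0.32326939702033997)
[212 156  56  33 242]
[628.85398187 319.31236856  31.16224653] ((635.585205078125, 317.9925537109375), (215.30445861816406, 39.946006774902344), 76.92704772949219)
```

View pics/crop.png

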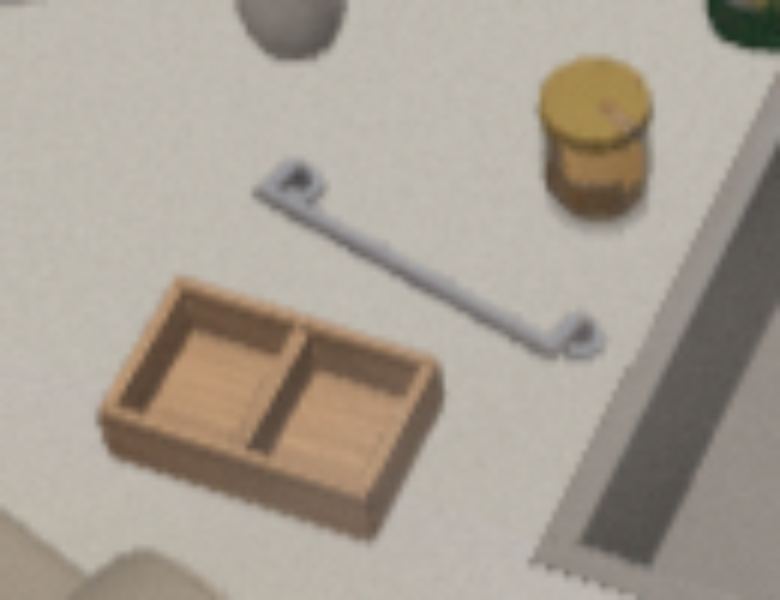

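The crop shows the bar running from top pixel (213.7,161.7) to (261.7,188.3), with its legs bent to the far side. I'll ray-cast the bar onto z=28.

```bash
cat >> h.py <<'E'
def ray(s,u,v,z):
    K=np.array(s["intrinsics"]); T=np.array(s["extrinsics"]); d=T[:3,:3]@np.linalg.solve(K,[u,v,1]); o=T[:3,3]
    return o+d*(z-o[2])/d[2]
E
python3 - <<'E'
from h import *
s=np.load("top0.npz"); hsv=cv2.cvtColor(s["frame"],cv2.COLOR_BGR2HSV); W=cloud(s)
a=ray(s,213.9,161.7,28);b=ray(s,261.5,188.2,28);print(a,b,np.linalg.norm(a-b),np.degrees(np.arctan2(a[0]-b[0],a[1]-b[1])))
# centre line from darker/depth pixels along the middle of the bar: fit per column in image
pts=[]
for u in range(222,258):
    v0=161.7+(u-213.9)*(188.2-161.7)/(261.5-213.9); vs=np.arange(int(v0)-4,int(v0)+6)
    g=205-cv2.cvtColor(s["frame"],cv2.COLOR_BGR2GRAY)[vs,u].astype(float); g=np.clip(g-g.min()-0.25*np.ptp(g),0,None)
    pts.append(ray(s,u,(g*vs).sum()/g.sum(),28)[:2])
vx,vy,x0,y0=cv2.fitLine(np.float32(pts),cv2.DIST_HUBER,0,.01,.01).ravel()
print("line",x0,y0,np.degrees(np.arctan2(-vx*np.sign(vy),abs(vy))))
t=np.sign(vy)*np.array([vx,vy]); ends=[np.array([x0,y0])+t*((e[:2]-[x0,y0])@t) for e in (a,b)]; print(ends, (ends[0]+ends[1])/2)
E
```

```text
[646.22028924 418.25187347  28.        ] [604.85060776 221.45958244  28.        ] 201.0936507134624 11.87185294219343
line 619.0395 295.97772 -11.478047
[array([643.96082564, 418.71066957]), array([603.9456437 , 221.64333573])] [623.95323467 320.17700265]
```

Request:
apply_moves(series="0 0 0 -0.0533 -1; 0 0 0 -0.0533 -1; 0 0 0 -0.0533 -1; -0.0913 -0.0617 0 0 -1; -0.0913 -0.0617 0 0 -1", squeeze=60)

```text
time: 0.52
tool_pos: [239.8, 533.7, 230.6]
tcp_rot: [-179.9, -0.0, -179.5]
ft_force: [0.4, 0.2, 0.4]
finger_gap: 85.0
grip_force: 0.0
```

Request:
apply_moves(series="-0.0913 -0.0617 0 0 -1; -0.0913 -0.0617 0 0 -1; -0.0913 -0.0617 0 0 -1; -0.0913 -0.0617 0 0 -1; -0.0913 -0.0617 0 0 -1")

```text
time: 0.93
tool_pos: [379.1, 440.6, 230.8]
tcp_rot: [-180.0, -0.0, -179.7]
ft_force: [-0.9, 0.8, 0.7]
finger_gap: 85.8
grip_force: 0.0
```

Request:
apply_moves(series="-0.0913 -0.0617 0.05 0 -1; -0.0913 -0.0617 0.05 0 -1; -0.0913 -0.0617 0.05 0 -1; -0.0913 -0.0617 0.05 0 -1; -0.0913 -0.0617 0 0 -1")

```text
time: 1.35
tool_pos: [514.7, 347.7, 166.6]
tcp_rot: [-179.8, -0.3, -179.7]
ft_force: [-0.6, 0.7, -0.4]
finger_gap: 85.4
grip_force: 0.0
```

Request:
apply_moves(series="0 0 0.08 0 -1; 0 0 0.08 0 -1;  0 0 0 0 -1; 0 0 0 0 -1")

```text
time: 1.68
tool_pos: [513.9, 349.1, 121.1]
tcp_rot: [-179.9, -0.3, -179.7]
ft_force: [0.3, 0.3, 1.0]
finger_gap: 85.4
grip_force: 0.0
```

Request:
apply_moves(series="0 0 0.09 0 -1; 0 0 0.09 0 -1; 0 0 0.09 0 -1; 0 0 0.06 0 -1; 0 0 0.033 0 -1")

```text
time: 2.1
tool_pos: [514.5, 350.2, 13.3]
tcp_rot: [-180.0, -0.1, -179.7]
ft_force: [-0.0, 0.9, -0.3]
finger_gap: 85.3
grip_force: 0.0
```

Request:
apply_moves(series="0 0 0 0 0.3; 0 0 0 0 0.6; 0 0 0 0 1; 0 0 0 0 1; 0 0 0 0 1")

```text
time: 2.52
tool_pos: [516.7, 350.8, 16.3]
tcp_rot: [179.9, 0.1, -179.7]
ft_force: [0.6, 0.3, 0.2]
finger_gap: 25.6
grip_force: 0.0
```

Request:
apply_moves(series="0 0 0 0 1; 0 0 0 0 1; 0 0 0 0 1; 0 0 0 0 1")

```text
time: 2.85
tool_pos: [516.4, 350.5, 15.7]
tcp_rot: [179.9, 0.1, -179.7]
ft_force: [-1.2, -0.2, 6.3]
finger_gap: 8.7
grip_force: 60.1
```

Request:
apply_moves(series="0 0 0 0.0258 1; 0 0 0 0.0258 1; 0 0 0 0.0258 1; 0 0 0 0.0258 1; -0.03 0 0 0 1")

```text
time: 3.27
tool_pos: [522.7, 349.5, 15.7]
tcp_rot: [180.0, -0.1, 168.3]
ft_force: [-9.7, 1.3, 11.5]
finger_gap: 8.8
grip_force: 60.9
```

Request:
apply_moves(series="-0.03 0 0 0 1; -0.03 0 0 0 1; -0.03 0 0 0 1; -0.03 0 0 0 1; -0.015 0 0 0 1")

```text
time: 3.68
tool_pos: [564.2, 341.0, 15.7]
tcp_rot: [179.9, -0.0, 168.5]
ft_force: [-9.8, 2.2, 12.4]
finger_gap: 9.1
grip_force: 61.1
```

Request:
apply_moves(series="-0.007 0 0 0 1; -0.007 0 0 0 1; -0.007 0 0 0 1; 0 0 0 0 1")

```text
time: 4.02
tool_pos: [569.9, 339.9, 15.7]
tcp_rot: [179.9, -0.1, 168.5]
ft_force: [-6.5, 1.3, 10.0]
finger_gap: 9.3
grip_force: 60.7
```

```bash
python3 - <<'E'
from h import *
s=snapshot("top"); cv2.imwrite("pics/t1.png",cv2.resize(s["frame"][120:240,160:310],None,fx=5,fy=5)); np.savez("t1.npz",**s)
t=sense();print(t["tool_pos"],t["tcp_rot"],t["ft_force"],t["wrist_torque"])
E
```

```text
[569.88461983 339.91022022  15.72786582] [ 1.79935904e+02 -3.92906894e-02  1.68480411e+02] [-7.45203695  1.34443308  9.81191126] [0.13331032 0.92035634 0.02044737]
```

View pics/t1.png

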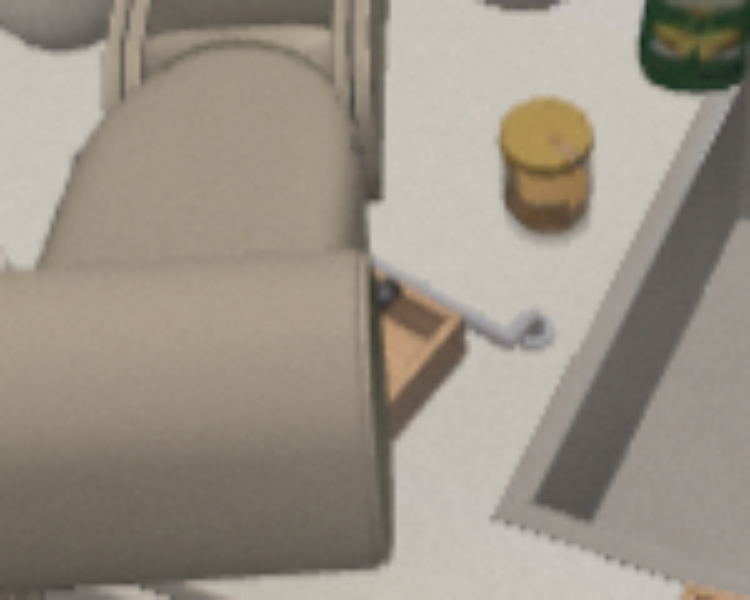

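The right end of the tray at about (465,320) in the crop looks close to the bar. The force hasn't risen yet, so I'll push on in small steps.

Request:
apply_moves(series="-0.006 0 0 0 1; -0.006 0 0 0 1; 0 0 0 0 1")

```text
time: 4.32
tool_pos: [573.2, 339.3, 15.7]
tcp_rot: [179.9, -0.1, 168.5]
ft_force: [-7.5, 2.0, 10.5]
finger_gap: 8.8
grip_force: 60.7
```

Request:
apply_moves(series="-0.006 0 0 0 1; 0 0 0 0 1")

```text
time: 4.48
tool_pos: [573.8, 339.2, 15.7]
tcp_rot: [180.0, -0.2, 168.5]
ft_force: [-13.6, 2.2, 13.6]
finger_gap: 8.8
grip_force: 61.4
```

Request:
apply_moves(series="-0.006 0 0 0 1; -0.006 0 0 0 1; 0 0 0 0 1")

```text
time: 4.73
tool_pos: [573.7, 339.1, 15.7]
tcp_rot: [-179.9, -0.6, 168.6]
ft_force: [-33.5, 1.0, 27.9]
finger_gap: 9.3
grip_force: 63.2
```

Request:
apply_moves(series="0 0 0 0 -1; 0 0 0 0 -1; 0 0 0 0 -1; 0 0 0 0 -1; 0 0 0 0 -1")

```text
time: 5.15
tool_pos: [579.3, 336.8, 14.2]
tcp_rot: [-180.0, 0.0, 168.4]
ft_force: [0.3, -1.2, 0.5]
finger_gap: 69.1
grip_force: 0.0
```

Request:
apply_moves(series="0 0 -0.04 0 -1; 0 0 -0.08 0 -1; 0 0 -0.12 0 -1; 0 0 -0.12 0 -1; 0 0 -0.12 0 -1")

```text
time: 5.57
tool_pos: [578.8, 336.8, 160.6]
tcp_rot: [-180.0, -0.0, 168.4]
ft_force: [0.9, 0.0, 0.8]
finger_gap: 84.9
grip_force: 0.0
```

Request:
apply_moves(series="0 0 -0.12 -0.03 -1; 0 0 -0.1 0 -1; 0 -0.121 0 0 -1; 0 -0.121 0 0 -1; 0 -0.121 0 0 -1")

```text
time: 5.98
tool_pos: [563.9, 228.6, 226.5]
tcp_rot: [179.9, 0.2, 172.0]
ft_force: [0.7, -1.8, -0.9]
finger_gap: 85.6
grip_force: 0.0
```

Request:
apply_moves(series="0 -0.121 0 0 -1; 0 -0.121 0 0 -1; 0 -0.121 0 0 -1; 0 -0.121 0 0 -1; 0 -0.121 0 0 -1")

```text
time: 6.4
tool_pos: [537.7, 47.9, 225.5]
tcp_rot: [180.0, 0.1, 171.9]
ft_force: [1.0, -0.1, 0.6]
finger_gap: 85.5
grip_force: 0.0
```

Request:
apply_moves(series="0 -0.121 0 0 -1; 0 -0.121 0 0 -1; 0 -0.121 0 0 -1; 0 -0.121 0 0 -1; 0 -0.121 0 0 -1")

```text
time: 6.82
tool_pos: [512.1, -132.0, 225.6]
tcp_rot: [-180.0, 0.1, 171.9]
ft_force: [0.3, 0.5, 0.3]
finger_gap: 85.3
grip_force: 0.0
```

```bash
cat >> h.py <<'E'
def tray(s,box,z0=38,z1=52):
    W=cloud(s); hsv=cv2.cvtColor(s["frame"],cv2.COLOR_BGR2HSV); z=W[...,2]
    m=((hsv[...,1]>60)&(z>z0)&(z<z1)).astype(np.uint8); k=np.zeros_like(m); k[box[1]:box[3],box[0]:box[2]]=1
    n,l,st,c=cv2.connectedComponentsWithStats(m*k); i=1+st[1:,4].argmax()
    c,sz,a=cv2.minAreaRect(W[l==i][:,:2].astype(np.float32))
    if sz[0]<sz[1]: a+=90
    return np.round(c,1),round(a%180-90,1),np.round(sz,1),st[i].tolist()
E
python3 - <<'E'
from h import *
t=sense();print(t["tool_pos"],t["tcp_rot"],t["joint_pos"])
for n,b in(("top",(185,155,270,225)),("scene",(180,195,255,262))):
    s=snapshot(n);np.savez(n+"2.npz",**s);print(n,tray(s,b))
    if n=="top": cv2.imwrite("pics/t2.png",cv2.resize(s["frame"][120:320,160:460],None,fx=2.6,fy=2.6))
E
```

```text
[ 512.05042569 -131.97684344  225.62194532] [-1.79982964e+02  8.19356807e-02  1.71883549e+02] [-2.00095232e+01 -3.52572720e+00  9.71103832e+01  2.15944533e-04
  8.63316562e+01 -1.01893074e+02]
top (array([575.3, 355.2]), -10.8, array([128.5, 102.2]), [197, 162, 48, 34, 293])
scene (array([571.1, 337.4]), -12.5, array([155.8, 108.6]), [180, 208, 46, 30, 314])
```

View pics/t2.png

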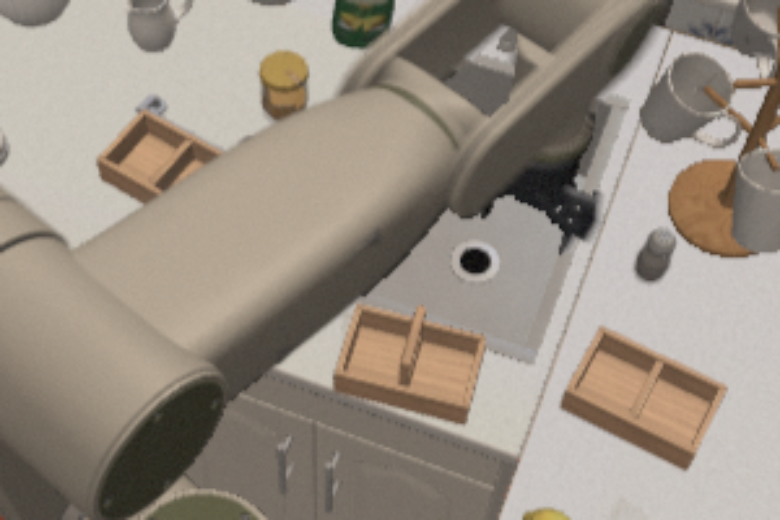

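The base tray now sits at the rail, partly hidden by the arm. The mid tray is at crop (645,397) and the handled tray at (410,362), both unmoved.

Request:
apply_moves(series="0 -0.12 0 0 -1; 0 -0.12 0 0 -1; 0 -0.12 0.05 0 -1; 0 -0.12 0.06 0 -1; 0 -0.119 0.06 0 -1")

```text
time: 7.33
tool_pos: [487.6, -309.5, 174.5]
tcp_rot: [-179.9, 0.1, 171.9]
ft_force: [1.3, -0.4, 0.8]
finger_gap: 85.5
grip_force: 0.0
```

Request:
apply_moves(series="0 0 0.06 0 -1; 0 0 0.06 0 -1; 0 0 0 0 -1")

```text
time: 7.58
tool_pos: [485.1, -306.8, 133.6]
tcp_rot: [179.8, -0.3, 171.8]
ft_force: [0.2, 0.4, -1.3]
finger_gap: 85.4
grip_force: 0.0
```

```bash
python3 - <<'E'
from h import *
t=sense();print(t["tool_pos"],t["tcp_rot"])
for n,b in(("top",(180,150,275,225)),("scene",(170,185,262,262))):
    s=snapshot(n);np.savez(n+"3.npz",**s);print(n,tray(s,b))
E
```

```text
[ 485.14122064 -306.75073299  133.60140957] [179.80961706  -0.3071312  171.81881977]
top (array([603.6, 279.4]), -38.7, array([78.7, 29.4]), [236, 173, 17, 18, 69])
scene (array([571.6, 340.8]), -10.6, array([159.6, 108.5]), [174, 208, 52, 30, 361])
```

Request:
apply_moves(series="0 0 0.1 0 -1; 0 0 0.1 0 -1; 0 0 0.1 0 -1; 0 0 0.07 0 -1; 0 0 0.03 0 -1")

```text
time: 8.1
tool_pos: [486.7, -306.6, 15.9]
tcp_rot: [179.9, -0.1, 172.0]
ft_force: [-0.1, -0.1, -0.3]
finger_gap: 84.9
grip_force: 0.0
```

Request:
apply_moves(series="0 0 0 0 0.3; 0 0 0 0 0.6; 0 0 0 0 1; 0 0 0 0 1; 0 0 0 0 1")

```text
time: 8.52
tool_pos: [488.4, -308.9, 19.4]
tcp_rot: [-179.9, 0.2, 171.9]
ft_force: [-0.0, 0.0, -0.1]
finger_gap: 25.6
grip_force: 0.0
```

Request:
apply_moves(series="0 0 0 0 1; 0 0 0 0 1; 0 0 0 0 1; 0 0 0 0 1")

```text
time: 8.85
tool_pos: [488.1, -308.9, 18.9]
tcp_rot: [-179.9, 0.1, 171.9]
ft_force: [-1.8, -0.1, 6.0]
finger_gap: 8.7
grip_force: 60.3
```

Request:
apply_moves(series="0 0 -0.03 0 1; 0 0 -0.08 0 1; 0 0 -0.1 0 1; 0 0 -0.12 0 1; 0 0 -0.12 0 1", squeeze=80)

```text
time: 9.27
tool_pos: [486.1, -307.1, 153.0]
tcp_rot: [179.9, -0.1, 171.9]
ft_force: [0.2, 0.3, -2.4]
finger_gap: 8.5
grip_force: 78.1
```

Request:
apply_moves(series="0 0 -0.12 0 1; 0 0 -0.1 0 1; 0 0.05 0 0 1; 0 0.1 0 0 1; 0 0.117 0 0 1")

```text
time: 9.68
tool_pos: [498.1, -228.9, 218.8]
tcp_rot: [-180.0, 0.0, 171.7]
ft_force: [1.0, 0.4, -3.0]
finger_gap: 8.6
grip_force: 78.3
```

Request:
apply_moves(series="0 0.117 0 0 1; 0 0.117 0 0 1; 0 0.117 0 0 1; 0 0.117 0 0 1; 0 0.117 0 0 1")

```text
time: 10.1
tool_pos: [522.4, -52.9, 217.8]
tcp_rot: [180.0, -0.1, 171.9]
ft_force: [1.0, -0.5, -2.8]
finger_gap: 8.7
grip_force: 78.3
```

Request:
apply_moves(series="0 0.117 0 0 1; 0 0.117 0 0 1; 0 0.117 0 0 1; 0 0.117 0 0 1; 0 0.117 0 0 1")

```text
time: 10.52
tool_pos: [547.0, 120.7, 217.8]
tcp_rot: [-180.0, -0.1, 171.9]
ft_force: [0.9, -0.9, -3.2]
finger_gap: 8.4
grip_force: 78.3
```

Request:
apply_moves(series="0 0.117 0 0 1; 0 0.117 0 0 1; 0 0.117 0 0 1; 0 0.117 0 0 1; 0 0.117 0 0 1")

```text
time: 10.93
tool_pos: [571.7, 294.3, 217.6]
tcp_rot: [-180.0, -0.1, 171.9]
ft_force: [0.3, -0.0, -2.6]
finger_gap: 8.4
grip_force: 78.3
```

Request:
apply_moves(series="0 0.117 0 0 1; 0 0.09 0 0 1; 0.016 0.04 0 0.03 1; 0 0 0 0 1; 0 0 0 0 1")

```text
time: 11.35
tool_pos: [577.3, 367.1, 217.2]
tcp_rot: [-179.9, -0.1, 168.6]
ft_force: [0.5, -0.4, -3.4]
finger_gap: 8.4
grip_force: 78.5
```

```bash
python3 - <<'E'
from h import *
t=sense();print(t["tool_pos"],t["tcp_rot"],t["ft_force"],t["wrist_torque"])
for n in("scene","top"):
    s=snapshot(n);np.savez(n+"4.npz",**s)
    if n=="scene": cv2.imwrite("pics/s4.png",cv2.resize(s["frame"][100:300,80:360],None,fx=2.8,fy=2.8))
E
```

```text
[577.3096168  367.0615663  217.23256231] [-1.79908120e+02 -9.20696926e-02  1.68602588e+02] [ 0.45602419 -0.37955253 -3.36640141] [-0.01677045  0.0130534  -0.02589149]
```

View pics/s4.png

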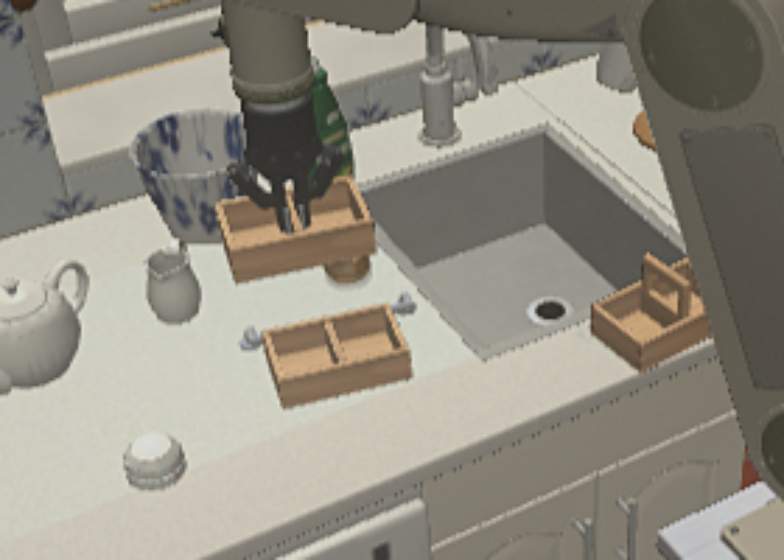

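The scene view shows the base tray flat against the rail at crop (338,355). The mid tray hangs level in the gripper at (295,230).

```bash
python3 - <<'E'
from h import *
s=dict(np.load("scene4.npz"))
b=(165,200,235,250); h=(150,155,220,205)
print(tray(s,b),tray(s,h,234,256))
W=cloud(s)
for bx,z0,z1 in((b,36,54),(h,230,262)):
    z=W[bx[1]:bx[3],bx[0]:bx[2],2]; z=z[(z>z0)&(z<z1)]; print(np.percentile(z,[10,50,90]))
E
```

```text
(array([570.8, 340.4]), -10.1, array([160.7, 110.1]), [174, 208, 52, 30, 360]) (array([574.1, 368.3]), -11.3, array([159.3, 106.9]), [157, 162, 56, 30, 398])
[37.60819097 43.22122509 47.31637213]
[232.55975569 240.632328   246.25519788]
```

Request:
apply_moves(series="-0.007 0.073 0 0 1; 0 0 0.08 0 1; 0 0 0.1 0 1; 0 0 0.1 0 1; 0 0 0.1 0 1")

```text
time: 11.87
tool_pos: [585.3, 386.2, 103.7]
tcp_rot: [180.0, 0.0, 168.4]
ft_force: [0.7, -0.7, -3.6]
finger_gap: 8.3
grip_force: 79.0
```

Request:
apply_moves(series="0 0 0.06 0 1; 0 0 0.03 0 1; 0 0 0.01 0 1; 0 0 0 0 1; 0 0 0 0 1")

```text
time: 12.28
tool_pos: [586.1, 387.8, 76.6]
tcp_rot: [179.9, 0.1, 168.4]
ft_force: [-0.1, -0.1, -2.5]
finger_gap: 8.5
grip_force: 78.9
```

Request:
apply_moves(series="0 0 0.005 0 1; 0 0 0.005 0 1; 0 0 0.005 0 1; 0 0 0 0 1")

```text
time: 12.62
tool_pos: [584.9, 387.8, 70.2]
tcp_rot: [180.0, 0.0, 168.5]
ft_force: [-0.7, 0.7, -3.5]
finger_gap: 8.1
grip_force: 78.9
```

Request:
apply_moves(series="0 0 0.005 0 1; 0 0 0.005 0 1; 0 0 0.003 0 1; 0 0 0 0 1")

```text
time: 12.95
tool_pos: [584.5, 387.5, 65.5]
tcp_rot: [-180.0, -0.0, 168.5]
ft_force: [-0.4, 0.2, -1.9]
finger_gap: 8.6
grip_force: 78.9
```

Request:
apply_moves(series="0 0 0.005 0 1; 0 0 0 0 1; 0 0 0 0 1")

```text
time: 13.2
tool_pos: [584.9, 387.7, 65.0]
tcp_rot: [180.0, 0.0, 168.5]
ft_force: [-2.5, -0.4, 1.9]
finger_gap: 8.2
grip_force: 79.5
```

Request:
apply_moves(series="0 0 0 0 -1; 0 0 0 0 -1; 0 0 0 0 -1; 0 0 0 0 -1; 0 0 0 0 -1", squeeze=60)

```text
time: 13.62
tool_pos: [584.9, 387.7, 64.6]
tcp_rot: [180.0, 0.0, 168.5]
ft_force: [0.5, -0.1, 0.7]
finger_gap: 68.3
grip_force: 0.0
```

Request:
apply_moves(series="0 0 -0.02 0 -1; 0 0 -0.06 0 -1; 0 0 -0.12 0 -1; 0 0 -0.12 0 -1; 0 0 -0.12 0 -1")

```text
time: 14.03
tool_pos: [584.4, 387.3, 198.0]
tcp_rot: [-180.0, -0.0, 168.5]
ft_force: [-0.1, -0.7, 0.3]
finger_gap: 85.7
grip_force: 0.0
```

Request:
apply_moves(series="0 0 -0.1 -0.05 -1; 0 0 0 -0.05 -1; 0 0 0 -0.051 -1; 0.048 -0.0984 0 0 -1; 0.048 -0.0984 0 0 -1")

```text
time: 14.45
tool_pos: [561.5, 326.3, 225.7]
tcp_rot: [-180.0, -0.0, -174.1]
ft_force: [0.1, -0.7, -0.1]
finger_gap: 85.6
grip_force: 0.0
```

Request:
apply_moves(series="0.048 -0.0984 0 0 -1; 0.048 -0.0984 0 0 -1; 0.048 -0.0984 0 0 -1; 0.048 -0.0984 0 0 -1; 0.048 -0.0984 0 0 -1")

```text
time: 14.87
tool_pos: [504.6, 170.6, 227.1]
tcp_rot: [180.0, 0.0, -174.2]
ft_force: [1.1, 0.3, 0.7]
finger_gap: 85.4
grip_force: 0.0
```

Request:
apply_moves(series="0.048 -0.0984 0 0 -1; 0.048 -0.0984 0 0 -1; 0.048 -0.0984 0 0 -1; 0.048 -0.0984 0 0 -1; 0.048 -0.0984 0 0 -1")

```text
time: 15.28
tool_pos: [447.8, 16.6, 227.2]
tcp_rot: [-180.0, 0.1, -174.2]
ft_force: [0.8, -0.2, 0.7]
finger_gap: 85.1
grip_force: 0.0
```

Request:
apply_moves(series="0.048 -0.0984 0 0 -1; 0.048 -0.0984 0 0 -1; 0 0 0 0 -1; 0 0 0 0 -1")

```text
time: 15.62
tool_pos: [425.6, -45.2, 227.2]
tcp_rot: [-180.0, 0.1, -174.4]
ft_force: [-0.0, 0.3, -0.1]
finger_gap: 85.8
grip_force: 0.0
```

```bash
python3 - <<'E'
from h import *
t=sense();print(t["tool_pos"],t["tcp_rot"])
s=snapshot("scene");np.savez("scene5.npz",**s)
print(tray(s,(140,165,240,255),82,98),tray(s,(140,165,240,255)))
cv2.imwrite("pics/s5.png",cv2.resize(s["frame"][120:300,100:380],None,fx=2.8,fy=2.8))
E
```

```text
[425.5723964  -45.18656436 227.24266036] [-1.79978082e+02  8.27370398e-02 -1.74444375e+02]
(array([582.3, 388.2]), -11.1, array([159.7, 108.8]), [157, 200, 54, 31, 428]) (array([570.9, 343.2]), -13.6, array([166.6, 106.5]), [176, 208, 50, 30, 212])
```

View pics/s5.png

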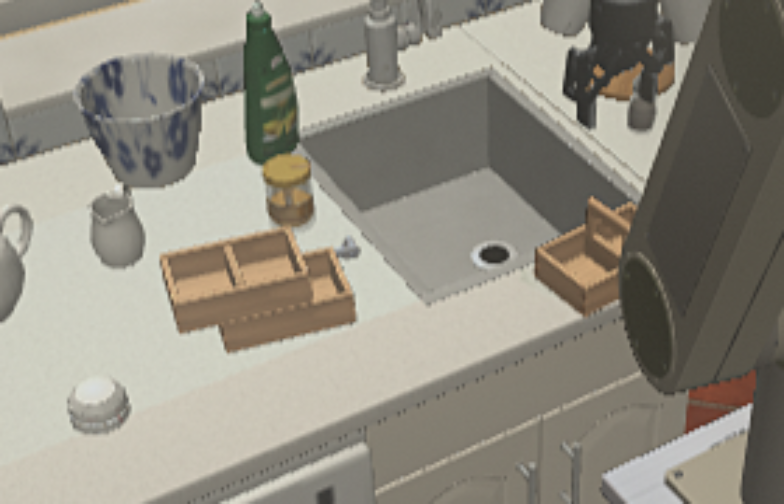

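The mid tray sits on the base tray, about 49 mm left, 2 mm back and parallel, at crop (235,280). Next I grip the handle.

Request:
apply_moves(series="0 0.007 0.1 0 -1; 0 0 0.12 0 -1; 0 0 0.12 0 -1; 0 0 0.12 0 -1; 0 0 0.075 0 -1")

```text
time: 16.08
tool_pos: [424.0, -39.9, 62.6]
tcp_rot: [179.9, -0.2, -174.1]
ft_force: [-0.5, -0.6, -0.3]
finger_gap: 85.6
grip_force: 0.0
```

Request:
apply_moves(series="0 0 0 0 0.3; 0 0 0 0 0.6; 0 0 0 0 1; 0 0 0 0 1; 0 0 0 0 1")

```text
time: 16.5
tool_pos: [427.4, -41.9, 68.2]
tcp_rot: [-179.9, 0.2, -174.2]
ft_force: [0.1, 0.3, 1.1]
finger_gap: 25.3
grip_force: 0.0
```

Request:
apply_moves(series="0 0 0 0 1; 0 0 0 0 1; 0 0 0 0 1; 0 0 0 0 1", squeeze=80)

```text
time: 16.83
tool_pos: [427.1, -42.1, 68.0]
tcp_rot: [-179.9, 0.2, -174.2]
ft_force: [-1.5, 0.5, 7.1]
finger_gap: 10.8
grip_force: 79.3
```

Request:
apply_moves(series="0 0 -0.03 0 1; 0 0 -0.08 0 1; 0 0 -0.12 0 1; 0 0 -0.12 0 1; 0 0 -0.12 0 1")

```text
time: 17.25
tool_pos: [424.7, -41.6, 208.8]
tcp_rot: [180.0, -0.0, -174.2]
ft_force: [0.7, -0.2, -2.8]
finger_gap: 10.6
grip_force: 78.2
```

Request:
apply_moves(series="0 0 -0.1 0 1; -0.02 0.04 0 0 1; -0.047 0.0936 0 0 1; -0.047 0.0936 0 0 1; -0.047 0.0936 0 0 1")

```text
time: 17.67
tool_pos: [464.1, 59.8, 238.0]
tcp_rot: [-180.0, 0.1, -174.3]
ft_force: [0.6, -0.5, -2.5]
finger_gap: 10.9
grip_force: 78.3
```

Request:
apply_moves(series="-0.047 0.0936 0 0 1; -0.047 0.0936 0 0 1; -0.047 0.0936 0 0 1; -0.047 0.0936 0 0 1; -0.047 0.0936 0 0 1")

```text
time: 18.08
tool_pos: [520.0, 207.1, 237.5]
tcp_rot: [-180.0, -0.0, -174.2]
ft_force: [1.0, 0.1, -2.6]
finger_gap: 10.2
grip_force: 78.3
```

Request:
apply_moves(series="-0.047 0.0936 0 0 1; -0.047 0.0936 0 0 1; -0.047 0.0936 0 0 1; -0.047 0.0936 0 0 1; -0.027 0.053 0 0 1")

```text
time: 18.5
tool_pos: [571.2, 342.5, 237.0]
tcp_rot: [180.0, -0.0, -174.2]
ft_force: [0.5, 0.4, -2.7]
finger_gap: 10.3
grip_force: 78.4
```

Request:
apply_moves(series="0 0 0 0.05 1; 0 0 0 0.05 1; 0 0 0 0.051 1; 0 0 0 0 1; 0 0 0 0 1")

```text
time: 18.92
tool_pos: [571.0, 339.6, 237.2]
tcp_rot: [-180.0, -0.0, 168.6]
ft_force: [-0.0, -1.0, -3.1]
finger_gap: 10.9
grip_force: 78.4
```

```bash
python3 - <<'E'
from h import *
t=sense();print(t["tool_pos"],t["tcp_rot"],t["ft_force"],t["wrist_torque"])
s=snapshot("scene");np.savez("scene6.npz",**s)
u=t["tool_pos"][2]-68
print(tray(s,(140,120,250,240),u+38,u+52),tray(s,(140,165,240,255),82,98),tray(s,(140,165,240,255)))
cv2.imwrite("pics/s6.png",cv2.resize(s["frame"][100:280,100:380],None,fx=2.8,fy=2.8))
E
```

```text
[571.0420191  339.57522971 237.20193364] [-1.79983544e+02 -2.22363643e-02  1.68636524e+02] [-0.01608476 -0.98821507 -3.05079562] [-0.00537016  0.03312453  0.00799958]
(array([567.1, 341.7]), -10.7, array([159.9, 109.7]), [167, 168, 56, 29, 364]) (array([581.3, 388.4]), -13.3, array([162. , 109.4]), [157, 200, 54, 31, 444]) (array([576.1, 363.6]), -11.8, array([206.6, 106.1]), [164, 208, 62, 31, 225])
```

View pics/s6.png

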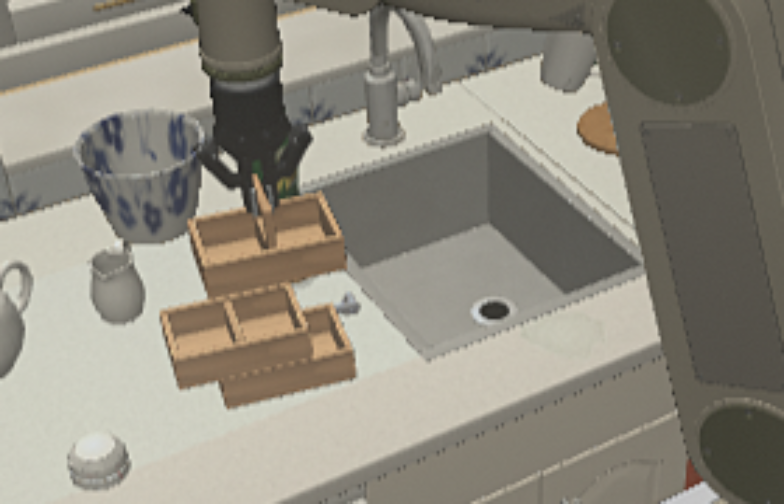

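The handled tray hangs level at crop (265,240), about 4 mm too near the robot. I'll correct that while lowering.

Request:
apply_moves(series="-0.015 -0.002 0.05 0 1; 0 0 0.07 0 1; 0 0 0.06 0 1; 0 0 0.03 0 1; 0 0 0.01 0 1")

```text
time: 19.38
tool_pos: [574.1, 337.1, 167.3]
tcp_rot: [-179.8, -0.2, 168.5]
ft_force: [-1.0, -0.6, -3.0]
finger_gap: 10.7
grip_force: 78.4
```

Request:
apply_moves(series="0 0 0.005 0 1; 0 0 0.005 0 1; 0 0 0 0 1; 0 0 0 0 1")

```text
time: 19.72
tool_pos: [576.2, 338.5, 169.4]
tcp_rot: [179.9, 0.1, 168.5]
ft_force: [-0.4, -0.1, -3.2]
finger_gap: 10.6
grip_force: 78.4
```

Request:
apply_moves(series="0 0 0.005 0 1; 0 0 0.005 0 1; 0 0 0.005 0 1; 0 0 0.005 0 1; 0 0 0 0 1")

```text
time: 20.13
tool_pos: [575.3, 338.1, 161.4]
tcp_rot: [-180.0, -0.0, 168.5]
ft_force: [-0.8, 0.2, -3.1]
finger_gap: 10.6
grip_force: 78.4
```

Request:
apply_moves(series="0 0 0.005 0 1; 0 0 0 0 1; 0 0 0 0 1")

```text
time: 20.38
tool_pos: [575.5, 338.2, 160.5]
tcp_rot: [-180.0, -0.0, 168.5]
ft_force: [-1.4, -0.6, -2.5]
finger_gap: 11.0
grip_force: 78.7
```

Request:
apply_moves(series="0 0 0.004 0 1; 0 0 0 0 1; 0 0 0 0 1")

```text
time: 20.63
tool_pos: [575.7, 338.3, 160.1]
tcp_rot: [180.0, 0.0, 168.5]
ft_force: [-3.6, -0.2, 4.2]
finger_gap: 10.5
grip_force: 79.2
```

Request:
apply_moves(series="0 0 0 0 -1; 0 0 0 0 -1; 0 0 0 0 -1; 0 0 0 0 -1; 0 0 0 0 -1")

```text
time: 21.05
tool_pos: [575.6, 338.2, 159.2]
tcp_rot: [-180.0, -0.0, 168.5]
ft_force: [-0.0, 0.6, 0.2]
finger_gap: 70.8
grip_force: 0.0
```

Request:
apply_moves(series="0 0 -0.02 0 -1; 0 0 -0.06 0 -1; 0 0 -0.12 0 -1; 0 0 -0.12 0 -1; 0 0 -0.12 0 -1")

```text
time: 21.47
tool_pos: [575.1, 338.0, 292.8]
tcp_rot: [-180.0, -0.0, 168.5]
ft_force: [0.3, -0.7, 0.5]
finger_gap: 85.2
grip_force: 0.0
```

Request:
apply_moves(series="0 0 -0.06 0 -1; 0 0 0 0 -1; 0 0 0 0 -1")

```text
time: 21.72
tool_pos: [576.4, 338.6, 311.9]
tcp_rot: [179.9, 0.2, 168.5]
ft_force: [-0.3, 0.5, 0.1]
finger_gap: 85.4
grip_force: 0.0
```

```bash
python3 - <<'E'
from h import *
t=sense();print(t["tool_pos"])
s=snapshot("scene");np.savez("scene7.npz",**s)
b=(140,140,250,260)
print(tray(s,b,130,144),tray(s,b,82,98),tray(s,b))
cv2.imwrite("pics/s7.png",cv2.resize(s["frame"][100:280,100:380],None,fx=2.8,fy=2.8))
E
```

```text
[576.36610369 338.61539223 311.93612293]
(array([572.5, 339.9]), -11.7, array([159.1, 105.9]), [170, 187, 54, 29, 367]) (array([580.1, 384.7]), -12.3, array([168.1, 104.2]), [157, 207, 56, 24, 275]) (array([551.3, 345.7]), -10.6, array([161.3,  66.2]), [178, 215, 48, 23, 175])
```

View pics/s7.png

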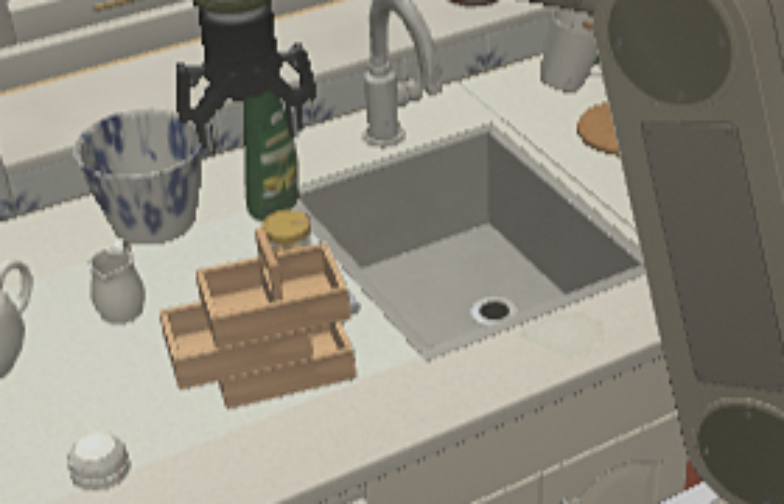

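The three trays stand in a zigzag at crop (265,330), with the handled tray straight above the base, about 2 mm off across, and the gripper is clear. I'm handing in.

```bash
python3 -c "
from h import *
print(hand_in())"
```

```text
the job is handed in; nothing more can be done
None
```

The three trays are stacked in a zigzag against the rail, with the middle tray about 49 mm to the left and the handled tray back above the base within about 2 mm; I handed the job in at about 22 s, but no verdict came back.

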